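# Draw the long stirring paddle out of the half-covered coffee box

### The arm

A 6-joint arm with a two-finger parallel gripper is mounted at the origin on the work surface. World frame = base frame: x ahead of the robot, y to its left, z up, the work surface at z = 0. Lengths are in mm, angles in degrees, forces in N, time in s.
With the tool pointing down it reaches from about 300 to 850 mm from the base axis. Payload 4.2 kg.
Tool frame: the origin (TCP) lies at the very end of the fingers, on their centre line; the grasp point (between the pads) lies 19 mm behind it (env.grip_depth is the distance from the TCP to the grasp point, in mm); z points along the fingers, y is the line along which they close (so a half turn about z gives the same grasp; the last joint's range is limited). The gripper opens to 91 mm and grips with 3 to 60 N. Pads are 32 mm wide; open, the fingers measure 118 mm over their backs; the gripper's body (76 mm by 178 mm) begins 60 mm behind the grasp point.
Start: joints at [-65.374, 18.312, 89.639, -0, 72.044, -1.146], TCP at [250.007, -517.822, 213.976] pointing down, gripper open.
Joint ranges: [-177.97, 177.97], [-48.28, 115.42], [12.27, 149.76], [-77.06, 257.06], [2.81, 150.46], [-146.56, 146.56]. Speed limits (degrees/s): [147.25, 147.25, 180, 180, 180, 180].

### API

Orientations are given as [roll, pitch, yaw] about the fixed x, y, z axes, in that order (R = Rz(yaw) Ry(pitch) Rx(roll)).
In Python, from workcell import env, cams gives the robot as it stands.
- The arm moves only by the tool apply_moves, never from a script. Its argument "deltas" is a list of rows, each a list of 5 numbers: the shift along the tool's x, y, z in m, then the turn about the tool's z in rad, then the opening, from -1 (shut) to 1 (fully open), so that 0 is half open. In form: [[tx, ty, tz, roll, gripper], ...]. A call has 1 to 5 rows; each row is the pose to reach, as a shift and turn from the pose commanded when the call began, along the tool's axes at that moment; what a row does not reach only later rows make up. A row lasts 1/10 s, in which the tool goes at most 50 mm and 8.59 degrees, less where a joint would pass 70% of its speed; a pose out of reach is approached as far as the arm can. A call with a gripper value outside its range is refused whole. The fingers move at their own pace and stop on an object; "grip_force" is the grip in N (left out, the last holds). Time passes only in rows, so rows that repeat a pose let the fingers close. It gives the time, the measured TCP pose, the force, the opening and the grip force at its end, in the units of the state.
- env.state(): the state, without advancing time (a new reading comes with each control period).
- cams.grab_frame(name): name is "scene" or "top" or "wrist"; returns the picture (420x560x3 uint8, blue, green, red); there is no depth.
- cams.get_calibration(name): a dict with "mtx" (3x3 intrinsics, pixels), "eye" and "attitude" of the camera in the world; the wrist camera has in their place "tool_from_camera" (4x4, takes a point from camera to tool coordinates, whose origin is the TCP and whose axes are the flange's). Camera axes: x right, y down, z forward; pixel columns grow to the right and rows downward; lengths in mm; the calibration is good to about 2 mm. The wrist camera is an equidistant fisheye: a pixel r from the principal point sees the ray r / f radians off the axis. A picture is of the moment at which its call begins: read the wrist's pose just before it. get_calibration takes no time and is no camera call.
- env.job_done(): hands the job in; it is judged then, once.
The state is a dict: "time_s": time; "qpos": joint angles; "qvel": joint speeds; "effort": joint torques, N m; "ee_pos": TCP position; "ee_rot": TCP orientation; "force": force on the tool from outside, world axes, zero at the start; "torque": the same for the moment, N m; "gripper_width": finger opening in mm; "gripper_force": force on a finger pad.
Only numpy, scipy, OpenCV 4.12 (cv2) and the standard library are available. Lean on these libraries where they do the work, as an engineer would, in place of code of your own. Each camera call takes 0.05 s, during which the arm holds its last target. There are 200 camera calls.

### The job

Pull the wooden end cap fully back off the handle of the bamboo stirring paddle in the wooden box, while the paddle still lies on the box floor. Then take the paddle by its handle, tilt it and draw it slantwise, handle first, out through the box's open half, and finish with it in the gripper, held still with all of it a hand's breadth above the box and touching nothing else. Leave the cap pulled back, and do not disturb the carafe, kettle, cups or bean jar.

Things in the scene. Friction and masses are not known exactly. Their poses are not given: they have to be found in the camera images.
- box: Fixed oblong wooden box, outside 166 (its x) x 356 (its y) x 75 mm high, walls 8, floor 10 mm thick. Origin: centre of its underside; z up. Seen from above, its +y half is roofed by a fixed half-lid. Its -y half (inside y = -170 to 0, x = -75 to +75 mm) is open on top; paddle and cap are reached there.
- lid_edge (a point): Middle of the lower edge of the half-lid, where it borders the open half (box x = 0, y = 0, 67 mm above the table, so 57 mm above the box floor). Axes as the box's. The half-lid reaches from here to the +y end wall; on it the hinged flap lies folded back, fixed, its top 82 mm above the table.
- cap (a joint): Slide of the dark wooden end cap on the box floor, m: 0 = fully on over the paddle's handle end, 0.040 = fully pulled back along the box's -y. Starts at 0 to 0.005. Stiff: takes about 4 N all along and stays where left. Cap 46 (x) x 40 (y) x 26 mm high; its mouth (30 wide, 18 high) faces box +y, lies at box y = -85 mm when at 0, and swallows 9 to 27 mm of handle.
- cap_knob (a point): Centre of the top of the cap's brass knob, a square upright post 18 x 18 mm, 36 mm tall, on the middle of the cap's roof; its top is 72 mm above the table. Axes as the box's. At cap value 0 it is at box x = 0, y = -105 mm.
- paddle: Loose bamboo stirring paddle, 230 mm long along its y, 40 to 85 g, lying on the box floor nearly parallel to the box's y. Origin: underside, mid-length; z up. Handle (y = -115 to +35) 16 wide, 14 mm high; blade (y = +33 to +115) 34 wide, 7 mm thick, undersides flush. Its handle end lies in the cap, its blade under the half-lid; some 85 mm of handle show between.
- paddle_end (a point): Middle of the end face of the handle (paddle y = -115, 7 mm above its underside).
- paddle_tip (a point): Middle of the end of the blade (paddle y = +115, 4 mm above its underside).
- carafe: Bystander on the turntable (a fixed bamboo disc 340 mm across, 24 mm high): glass carafe with white ceramic dripper on top, one piece, 110 mm wide, 190 mm high. Origin: centre of underside.
- kettle: Bystander on the turntable: black steel kettle, body 132 mm wide, 130 mm high, spout and handle reach 120 mm from its axis. Origin: centre of underside.
- cup_white: Bystander on the turntable: white espresso cup, 62 mm wide, 58 mm high. Origin: centre of underside.
- cup_blue: Bystander on the turntable: blue espresso cup, 62 mm wide, 58 mm high. Origin: centre of underside.
- bean_jar: Bystander on the table near the box's open end: amber bean jar with cork lid, 64 mm wide, 90 mm high. Origin: centre of underside.
Things that resemble listed ones, but are neither listed nor needed, are in the scene too. Of the things like the paddle, leave any that is green; of the rest the larger one is meant.

How it is judged (in metres and radians):
On the way, in this order (a step that is already met when the one before it is completed fails the run):
1. cap pulled back at least 36 mm while the paddle still lies in the box (value of joint cap above 0.036 m and z of each of paddle_end, paddle_tip in the frame of box below 0.035 m), for 0.2 s.
2. handle end slanting up out of the open half while the blade end is still inside the box (z of paddle_end in the frame of box above 0.085 m and z of paddle_tip in the frame of box below 0.062 m and y of paddle_tip in the frame of box between -0.17 and 0.17 m and x of paddle_tip in the frame of box between -0.075 and 0.075 m and contact force between the fingers and paddle above 0.5 N), for 0.1 s.
At the end, for the whole second after the job is handed in: The gripper holds the paddle still, both its ends at least 125 mm above the table (50 mm above the box's 75 mm walls), touching neither box nor bystanders, and the cap is still pulled back at least 34 mm (height (world z) of each of paddle_end, paddle_tip above 0.125 m and contact force between the fingers and paddle above 1 N and linear speed of paddle below 0.03 m/s and value of joint cap above 0.034 m and contact force between paddle and box below 0.2 N and contact force between paddle and carafe below 0.2 N and contact force between paddle and kettle below 0.2 N and contact force between paddle and cup_white below 0.2 N and contact force between paddle and cup_blue below 0.2 N and contact force between paddle and bean_jar below 0.2 N); the arm keeps its last pose, push and grip.
It fails at once if a bystander is shifted more than 25 mm or tipped over 0.35 rad (distance of any of carafe, kettle, cup_white, cup_blue, bean_jar from where it was at the start of the episode above 0.025 m or angle between any of carafe, kettle, cup_white, cup_blue, bean_jar's own z axis and vertical above 0.35 rad).
It also fails if it takes over 48 s, if anything falls off the work surface, if the arm or the gripper's body presses on something with over 40 N, if the wrist force passes 120 N, or if a joint passes its speed limit or range.

## Working session

There is one attempt and no reset: what is moved stays moved. The work goes in short steps, Python scripts to look and compute and a tool call to move; the robot and the scene stay as the last step left them, time stands still between calls to the robot, and variables do not carry over. Pictures are saved under pics/ and viewed, at most 10 in all, crops included, and the job is handed in when it is done.

Besides the shell and the picture viewer there is one more tool, called after ">>>" by a JSON object that holds its "op" and its "data". apply_moves: Moves the arm, as the interface text tells. Its arguments: {"type":"object","properties":{"deltas":{"type":"array"},"grip_force":{"type":"number"}},"required":["deltas"]}

```bash
mkdir -p pics; python3 - <<'E'
from workcell import env,cams
import cv2
for n in ("scene","top"):
    cv2.imwrite(f"pics/{n}0.png",cams.grab_frame(n)); print(n,cams.get_calibration(n))
print(cams.get_calibration("wrist")); print(env.state())
E
```

```text
scene {'mtx': array([[482.70078376,   0.        , 279.31687961],
       [  0.        , 482.70078376, 205.44953977],
       [  0.        ,   0.        ,   1.        ]]), 'eye': array([1187.03011209, -508.83267269, 1219.57387832]), 'attitude': array([-142.48622013,   -0.59359641,   48.37580973])}
top {'mtx': array([[424.5791937 ,   0.        , 270.18416688],
       [  0.        , 424.5791937 , 210.98762579],
       [  0.        ,   0.        ,   1.        ]]), 'eye': array([ 347.06117793,   83.35389651, 1350.7797983 ]), 'attitude': array([-172.50045094,   -0.51217841,  -89.40479134])}
{'mtx': array([[325.1922621 ,   0.        , 280.0876814 ],
       [  0.        , 325.1922621 , 209.85908033],
       [  0.        ,   0.        ,   1.        ]]), 'tool_from_camera': array([[-6.73226502e-04, -9.71623472e-01, -2.36531976e-01,
         6.67094063e+01],
       [ 9.99999224e-01, -4.06277301e-04, -1.17733518e-03,
        -2.59560839e-01],
       [ 1.04782893e-03, -2.36532585e-01,  9.71622992e-01,
        -1.71405335e+02],
       [ 0.00000000e+00,  0.00000000e+00,  0.00000000e+00,
         1.00000000e+00]])}
{'time_s': 0.1, 'qpos': array([-6.53720043e+01,  1.83484584e+01,  8.96983404e+01, -1.12202514e-04,
        7.20430405e+01, -1.14776479e+00]), 'qvel': array([ 0.01853193, -0.01914343, -0.25140522,  0.03877641,  0.01586539,
        0.05270806]), 'effort': array([ 8.78256305e-04, -4.13333094e+01, -2.32509971e+01,  7.29198684e-02,
        4.21956251e-02, -4.55274585e-05]), 'ee_pos': array([ 249.84013117, -517.39982829,  213.20681797]), 'ee_rot': array([-1.79910177e+02, -1.69290286e-03,  2.57757938e+01]), 'force': array([ 0.10480144, -0.54053784, -0.35979363]), 'torque': array([-0.04922072, -0.00576352,  0.05730916]), 'gripper_force': 0.0, 'gripper_width': 91.20093251402662}
```

View pics/top0.png

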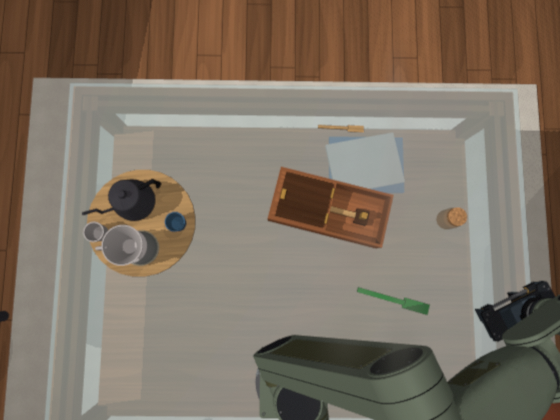

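View pics/scene0.png

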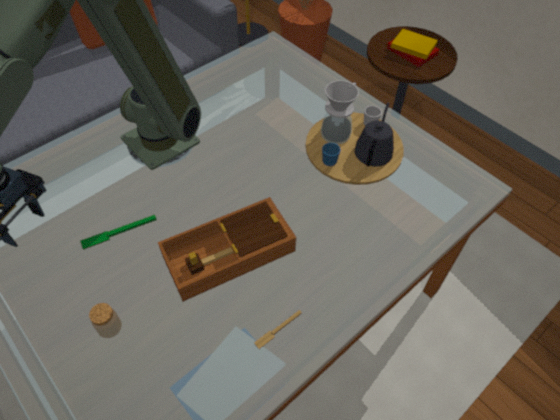

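```bash
cat > h.py <<'E'
import numpy as np, cv2
from scipy.spatial.transform import Rotation as Ro
from workcell import env,cams
def ray(n,u,v,st=None):
    c=cams.get_calibration(n); m=c["mtx"]; x=(u-m[0,2])/m[0,0]; y=(v-m[1,2])/m[1,1]
    if n!="wrist": return c["eye"],Ro.from_euler("xyz",c["attitude"],degrees=True).apply([x,y,1])
    r=np.hypot(x,y); d=np.array([x,y,0])*(np.sin(r)/max(r,1e-9)); d[2]=np.cos(r)
    T=c["tool_from_camera"]; R=Ro.from_euler("xyz",st["ee_rot"],degrees=True)
    return st["ee_pos"]+R.apply(T[:3,3]), R.apply(T[:3,:3]@d)
def at(n,u,v,z,st=None):
    o,d=ray(n,u,v,st); return o+d*(z-o[2])/d[2]
def intool(p,st):
    return Ro.from_euler("xyz",st["ee_rot"],degrees=True).inv().apply(np.array(p)-st["ee_pos"])
E
python3 - <<'E'
from h import *
im=cv2.imread("pics/top0.png")[150:260,255:405]
cv2.imwrite("pics/c1.png",cv2.resize(im,None,fx=5,fy=5,interpolation=cv2.INTER_CUBIC))
P=[at("top",u,v,75)[:2] for u,v in [(281,168),(393,194),(384,247),(269,220)]]
print(np.round(P)); print(at("top",361,216,72), at("top",457,217,90))
E
```

```text
[[ 649.   42.]
 [ 572. -301.]
 [ 410. -269.]
 [ 488.   77.]]
[ 503.35011157 -202.48092051   72.        ] [ 501.43466746 -487.10028932   90.        ]
```

View pics/c1.png

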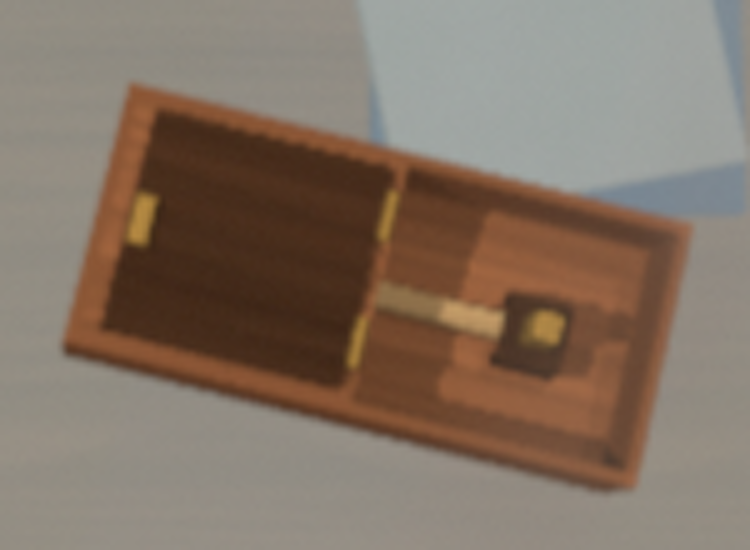

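>>> {"op": "apply_moves", "data": {"deltas": [[0.04,-0.018,0,-0.14,1],[0.08,-0.036,0,-0.28,1],[0.12,-0.054,0,-0.42,0.6],[0.16,-0.072,0,-0.56,0.4],[0.2,-0.09,0,-0.7,0.3]]}}

```text
time_s: 0.6
ee_pos: [391.6, -348.2, 213.6]
ee_rot: [-180.0, -0.0, 66.2]
force: [0.3, 0.3, 0.4]
gripper_width: 70.5
gripper_force: 0.0
```

```bash
python3 -c "
from h import *
s=env.state();print(s['ee_pos'],s['ee_rot'],s['gripper_width'],intool([506,-214,195],s))"
```

```text
[ 391.63224558 -348.21994562  213.63763454] [-1.79969882e+02 -1.01227849e-02  6.61880750e+01] 70.51993762562611 [168.96561316  50.45269396  18.64096875]
```

>>> {"op": "apply_moves", "data": {"deltas": [[0.04,0.012,0.005,-0.1,0.3],[0.08,0.024,0.01,-0.2,0.3],[0.12,0.036,0.014,-0.2,0.3],[0.155,0.046,0.018,-0.2,0.3],[0.168,0.05,0.018,-0.2,0.3]]}}

```text
time_s: 1.1
ee_pos: [506.4, -214.2, 194.9]
ee_rot: [-179.9, -0.1, 77.5]
force: [-0.1, 1.2, 0.6]
gripper_width: 58.8
gripper_force: 0.0
```

>>> {"op": "apply_moves", "data": {"deltas": [[0,0,0,0,0.3],[0,0,0,0,0.3]]}}

```text
time_s: 1.3
ee_pos: [504.7, -217.6, 195.9]
ee_rot: [-180.0, 0.0, 77.3]
force: [-1.4, -0.5, 0.1]
gripper_width: 59.4
gripper_force: 0.0
```

```bash
python3 -c "
from h import *
s=env.state();cv2.imwrite('pics/w1.png',cams.grab_frame('wrist'));np.save('w1.npy',np.r_[s['ee_pos'],s['ee_rot']]);print(s['ee_pos'],s['ee_rot'],s['force'])"
```

```text
[ 504.65138722 -217.59657117  195.86615068] [-1.79959462e+02  4.95435425e-02  7.73422627e+01] [-1.42863293 -0.51842921  0.0554578 ]
```

View pics/w1.png

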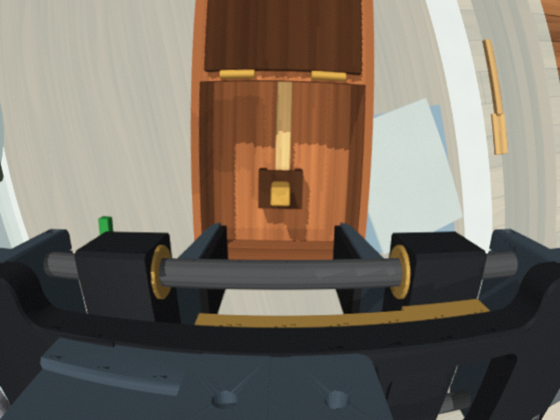

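```bash
python3 -c "
import cv2
im=cv2.imread('pics/w1.png')[60:255,185:385]
cv2.imwrite('pics/c2.png',cv2.resize(im,None,fx=3,fy=3,interpolation=cv2.INTER_CUBIC))"
```

```text
(no output)
```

View pics/c2.png

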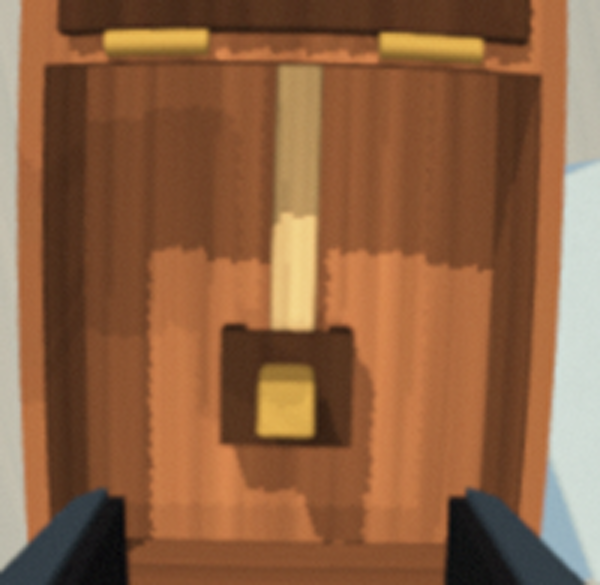

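```bash
python3 - <<'E'
from h import *
a=np.load('w1.npy'); st=dict(ee_pos=a[:3],ee_rot=a[3:])
k=at("wrist",280.5,197,72,st); h1=at("wrist",285,82,24,st); h2=at("wrist",283.3,169.3,24,st)
print(k,h1,h2)
L=at("wrist",185+45/3,60+66/3,75,st);R=at("wrist",185+540/3,60+72/3,75,st)
L2=at("wrist",185+30/3,60+530/3,75,st);R2=at("wrist",185+541/3,60+530/3,75,st);print(L,R,L2,R2,np.linalg.norm(R-L))
d=h1-h2;print('paddle yaw',np.degrees(np.arctan2(-d[0],d[1])))
d=R-L;print('box yaw',np.degrees(np.arctan2(d[1],d[0])))
s=env.state();print(s['ee_pos'],intool(k,s),intool(h1,s),intool(h2,s))
E
```

```text
[ 506.52490315 -210.5944674    72.        ] [ 535.91934957 -101.35139114   24.        ] [ 513.86891408 -191.4490686    24.        ]
[459.1148041  -89.75165335  75.        ] [ 604.46591071 -124.15298036   75.        ] [ 417.30011022 -229.74150791   75.        ] [ 578.2928429  -265.93715929   75.        ] 149.3666478592804
paddle yaw -13.752204437185334
box yaw -13.31559712441969
[ 504.46476833 -217.93346085  195.99489351] [  7.70892495   0.44867239 123.98874854] [120.77985128   5.10490391 171.89875082] [ 28.03842987   3.42067389 171.97165413]
```

>>> {"op": "apply_moves", "data": {"deltas": [[0.003,0,0.03,0,0],[0.006,0,0.07,0,0],[0.008,0,0.11,0,0],[0.008,0,0.14,0,0],[0.008,0,0.154,0,0]], "grip_force": 20}}

```text
time_s: 1.85
ee_pos: [504.3, -209.9, 39.4]
ee_rot: [-179.7, -0.0, 77.2]
force: [-0.9, 1.2, 1.0]
gripper_width: 45.6
gripper_force: 0.0
```

>>> {"op": "apply_moves", "data": {"deltas": [[0,0,0,0,0],[0,0,0,0,0]]}}

```text
time_s: 2.05
ee_pos: [506.9, -210.4, 42.5]
ee_rot: [180.0, 0.0, 77.2]
force: [-0.0, 0.7, 0.8]
gripper_width: 45.7
gripper_force: 0.0
```

```bash
python3 -c "
from h import *
s=env.state();print(intool([506.5,-210.6,42],s))"
```

```text
[-0.32701659 -0.32074599  0.54705805]
```

Well centred; close on the knob.

>>> {"op": "apply_moves", "data": {"deltas": [[0,0,0,0,-1],[0,0,0,0,-1],[0,0,0,0,-1],[0,0,0,0,-1],[0,0,0,0,-1]], "grip_force": 25}}

```text
time_s: 2.55
ee_pos: [506.4, -209.1, 42.5]
ee_rot: [-179.9, 0.0, 77.3]
force: [-3.7, -0.1, 6.0]
gripper_width: 17.9
gripper_force: 25.0
```

>>> {"op": "apply_moves", "data": {"deltas": [[-0.008,0,0,0,-1],[-0.016,0,0,0,-1],[-0.024,0,0,0,-1],[-0.032,0,0,0,-1],[-0.037,0,0,0,-1]]}}

```text
time_s: 3.05
ee_pos: [497.9, -244.0, 42.5]
ee_rot: [-179.9, -0.1, 77.3]
force: [-3.3, 6.5, 7.6]
gripper_width: 17.9
gripper_force: 25.0
```

>>> {"op": "apply_moves", "data": {"deltas": [[-0.002,0,0,0,-1],[-0.004,0,0,0,-1],[-0.004,0,0,0,-1],[-0.004,0,0,0,-1]]}}

```text
time_s: 3.45
ee_pos: [497.2, -246.8, 42.5]
ee_rot: [-179.9, -0.2, 77.2]
force: [-2.1, 7.1, 7.7]
gripper_width: 17.7
gripper_force: 25.0
```

>>> {"op": "apply_moves", "data": {"deltas": [[-0.003,0,0,0,-1],[-0.003,0,0,0,-1],[-0.003,0,0,0,-1],[-0.003,0,0,0,-1]]}}

```text
time_s: 3.85
ee_pos: [497.1, -247.0, 42.4]
ee_rot: [-179.8, -0.5, 77.1]
force: [0.7, 16.3, 9.3]
gripper_width: 18.1
gripper_force: 25.0
```

>>> {"op": "apply_moves", "data": {"deltas": [[0.003,0,0,0,-1],[0.003,0,0,0,-0.3],[0.003,0,0,0,-0.1],[0.003,0,-0.01,0,-0.1],[0.003,0,-0.04,0,-0.1]]}}

```text
time_s: 4.35
ee_pos: [496.4, -248.5, 80.3]
ee_rot: [-179.7, -0.1, 77.3]
force: [0.2, -0.1, 0.1]
gripper_width: 40.8
gripper_force: 0.0
```

>>> {"op": "apply_moves", "data": {"deltas": [[0,0,-0.04,0,-0.1],[0.02,0,-0.09,0,-0.1],[0.02,0,-0.11,0,-0.1],[0.02,0,-0.11,0,-0.1],[0.02,0,-0.11,0,-0.1]]}}

```text
time_s: 4.85
ee_pos: [502.4, -229.8, 192.4]
ee_rot: [179.9, 0.0, 77.3]
force: [0.4, -0.1, -0.6]
gripper_width: 40.8
gripper_force: 0.0
```

```bash
python3 -c "
from h import *
s=env.state();cv2.imwrite('pics/w2.png',cams.grab_frame('wrist'));np.save('w2.npy',np.r_[s['ee_pos'],s['ee_rot']]);print(s['ee_pos'],s['ee_rot'],s['force'])
im=cv2.imread('pics/w2.png')[60:255,185:385]
cv2.imwrite('pics/c3.png',cv2.resize(im,None,fx=3,fy=3,interpolation=cv2.INTER_CUBIC))"
```

```text
[ 502.43963838 -229.82244474  192.43687477] [1.79930345e+02 2.72015020e-02 7.73345563e+01] [ 0.38053461 -0.0922752  -0.60246382]
```

View pics/c3.png

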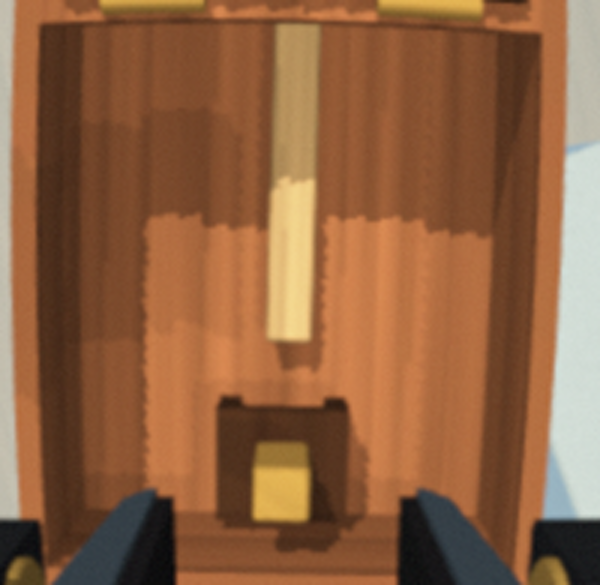

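```bash
python3 - <<'E'
from h import *
a=np.load('w2.npy'); st=dict(ee_pos=a[:3],ee_rot=a[3:])
e=at("wrist",281.3,173.3,24,st); l=at("wrist",284.3,68.3,24,st);k=at("wrist",185+281/3,60+492/3,72,st)
d=(l-e)/np.linalg.norm(l-e); g=e+20*d; g[2]=13
s=env.state(); print(e,l,g,np.degrees(np.arctan2(-d[0],d[1])),k,(e-[k[0],k[1],0])); print(intool(e,s),intool(g,s),intool(k,s))
E
```

```text
[ 509.07184383 -206.9714084    24.        ] [536.44460881 -99.52578385  24.        ] [ 514.00932047 -187.59045578   13.        ] -14.292598457408788 [ 497.38809546 -246.84786584   72.        ] [11.68374837 39.87645744 24.        ]
[ 23.66368949   2.3525837  167.26909975] [ 43.65447759   2.93027466 178.2706753 ] [-17.79924084  -0.35667536 119.26777521]
```

>>> {"op": "apply_moves", "data": {"deltas": [[0.015,0.001,0.03,0.025,-0.1],[0.03,0.002,0.07,0.025,-0.1],[0.044,0.003,0.11,0.025,-0.1],[0.044,0.003,0.14,0.025,-0.1],[0.044,0.003,0.165,0.025,-0.1]], "grip_force": 10}}

```text
time_s: 5.4
ee_pos: [512.8, -186.3, 23.3]
ee_rot: [-179.7, -0.0, 75.9]
force: [0.2, -0.4, 0.7]
gripper_width: 40.8
gripper_force: 0.0
```

>>> {"op": "apply_moves", "data": {"deltas": [[0,0,0,0,-0.1],[0,0,0,0,-0.1]]}}

```text
time_s: 5.6
ee_pos: [514.4, -187.4, 26.1]
ee_rot: [-179.9, -0.0, 75.9]
force: [0.6, -0.4, 1.3]
gripper_width: 41.0
gripper_force: 0.0
```

```bash
python3 -c "
from h import *
s=env.state();print(intool([514,-187.6,12],s),s['force'])"
```

```text
[-0.33256882 -0.25151818 14.10902496] [ 0.62277318 -0.39304248  1.26777167]
```

>>> {"op": "apply_moves", "data": {"deltas": [[0,0,0.005,0,-0.1],[0,0,0.01,0,-0.1],[0,0,0.014,0,-0.1],[0,0,0.014,0,-0.1]]}}

```text
time_s: 6.0
ee_pos: [514.7, -187.3, 12.8]
ee_rot: [-180.0, 0.0, 75.9]
force: [-0.7, -0.6, 0.2]
gripper_width: 41.1
gripper_force: 0.0
```

>>> {"op": "apply_moves", "data": {"deltas": [[0,0,0,0,-1],[0,0,0,0,-1],[0,0,0,0,-1],[0,0,0,0,-1],[0,0,0,0,-1]], "grip_force": 5}}

```text
time_s: 6.5
ee_pos: [515.0, -187.4, 13.1]
ee_rot: [180.0, 0.0, 75.9]
force: [-1.3, 1.1, 2.5]
gripper_width: 15.9
gripper_force: 5.0
```

>>> {"op": "apply_moves", "data": {"deltas": [[0,0,-0.008,0,-1],[0,0,-0.016,0,-1],[0,0,-0.024,0,-1],[-0.002,0,-0.032,0,-1],[-0.004,0,-0.038,0,-1]]}}

```text
time_s: 7.0
ee_pos: [514.3, -191.5, 52.1]
ee_rot: [179.9, 0.0, 75.9]
force: [-0.8, 0.1, -0.8]
gripper_width: 16.1
gripper_force: 5.0
```

```bash
python3 -c "
from h import *
print(env.state()['gripper_width'])
a=cams.grab_frame('scene')[185:310,140:310];b=cams.grab_frame('wrist')[0:255,160:410]
f=lambda i,h:cv2.resize(i,(int(i.shape[1]*h/i.shape[0]),h),interpolation=cv2.INTER_CUBIC)
o=np.hstack([f(a,300),f(b,300)]);print(o.shape);cv2.imwrite('pics/l1.png',o)"
```

```text
16.05895081648883
(300, 702, 3)
```

View pics/l1.png

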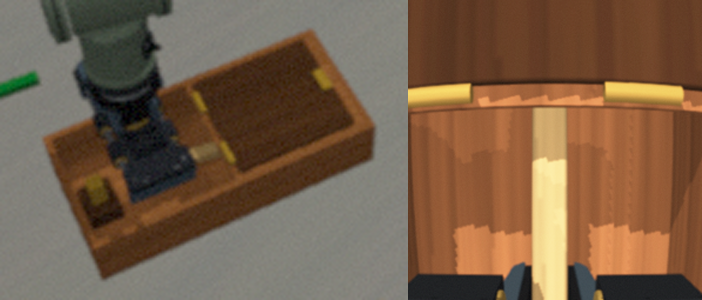

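>>> {"op": "apply_moves", "data": {"deltas": [[-0.002,0,-0.008,0,-1],[-0.004,0,-0.016,0,-1],[-0.006,0,-0.024,0,-1],[-0.008,0,-0.032,0,-1],[-0.01,0,-0.04,0,-1]]}}

```text
time_s: 7.6
ee_pos: [511.6, -201.1, 91.7]
ee_rot: [180.0, 0.0, 75.9]
force: [0.4, -0.4, 0.1]
gripper_width: 16.2
gripper_force: 5.0
```

```bash
python3 -c "
from h import *
print(env.state()['force'])
a=cams.grab_frame('scene')[185:310,140:310];b=cams.grab_frame('wrist')[0:255,160:410]
f=lambda i,h:cv2.resize(i,(int(i.shape[1]*h/i.shape[0]),h),interpolation=cv2.INTER_CUBIC)
o=np.hstack([f(a,330),f(b,330)]);cv2.imwrite('pics/l2.png',o)"
```

```text
[ 0.37464644 -0.35317339  0.12049363]
```

View pics/l2.png

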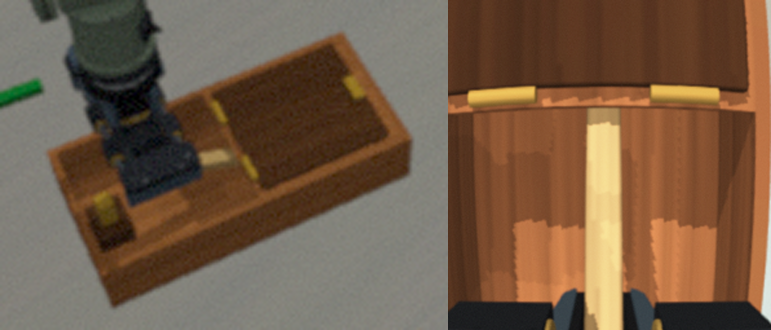

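>>> {"op": "apply_moves", "data": {"deltas": [[-0.01,0,-0.009,0,-1],[-0.02,0,-0.018,0,-1],[-0.03,0,-0.027,0,-1],[-0.04,0,-0.036,0,-1],[-0.05,0,-0.045,0,-1]]}}

```text
time_s: 8.2
ee_pos: [499.2, -250.5, 136.9]
ee_rot: [180.0, 0.0, 75.9]
force: [0.3, 0.4, -0.7]
gripper_width: 16.1
gripper_force: 5.0
```

>>> {"op": "apply_moves", "data": {"deltas": [[-0.005,0,-0.012,0,-1],[-0.01,0,-0.024,0,-1],[-0.015,0,-0.036,0,-1],[-0.02,0,-0.048,0,-1],[-0.025,0,-0.06,0,-1]]}}

```text
time_s: 8.7
ee_pos: [493.3, -273.9, 197.1]
ee_rot: [180.0, 0.0, 75.9]
force: [0.7, -0.1, -0.2]
gripper_width: 16.2
gripper_force: 5.0
```

```bash
python3 -c "
from h import *
print(env.state()['force'])
a=cams.grab_frame('scene')[125:310,110:310];b=cams.grab_frame('wrist')[0:255,160:410]
f=lambda i,h:cv2.resize(i,(int(i.shape[1]*h/i.shape[0]),h),interpolation=cv2.INTER_CUBIC)
o=np.hstack([f(a,360),f(b,360)]);cv2.imwrite('pics/l3.png',o)"
```

```text
[ 0.70362418 -0.10932091 -0.18939018]
```

View pics/l3.png

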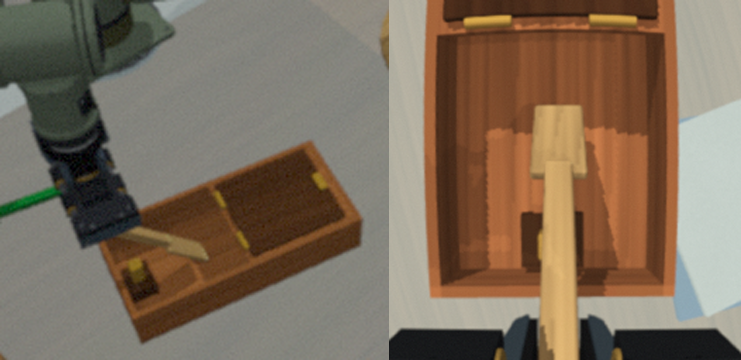

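>>> {"op": "apply_moves", "data": {"deltas": [[0,0,-0.015,0,-1],[0,0,-0.035,0,-1],[0,0,-0.055,0,-1],[0,0,-0.075,0,-1],[0,0,-0.095,0,-1]], "grip_force": 15}}

```text
time_s: 9.3
ee_pos: [493.1, -273.2, 291.2]
ee_rot: [-179.9, -0.0, 75.9]
force: [0.4, -0.9, -0.5]
gripper_width: 15.9
gripper_force: 15.0
```

>>> {"op": "apply_moves", "data": {"deltas": [[0,0,-0.02,0,-1],[0,0,-0.04,0,-1],[0,0,-0.06,0,-1],[0,0,-0.075,0,-1],[0,0,-0.08,0,-1]]}}

```text
time_s: 9.8
ee_pos: [493.7, -273.6, 372.3]
ee_rot: [179.9, 0.0, 75.9]
force: [0.1, -0.6, -1.4]
gripper_width: 15.8
gripper_force: 15.0
```

>>> {"op": "apply_moves", "data": {"deltas": [[0,0,0,0,-1],[0,0,0,0,-1],[0,0,0,0,-1],[0,0,0,0,-1],[0,0,0,0,-1]]}}

```text
time_s: 10.3
ee_pos: [493.2, -273.6, 370.5]
ee_rot: [-180.0, -0.0, 75.9]
force: [0.0, 0.5, -0.9]
gripper_width: 15.9
gripper_force: 15.0
```

```bash
python3 -c "
from h import *
print(env.state()['force'])
a=cams.grab_frame('scene')[100:310,60:310];b=cams.grab_frame('wrist')[0:255,160:410]
f=lambda i,h:cv2.resize(i,(int(i.shape[1]*h/i.shape[0]),h),interpolation=cv2.INTER_CUBIC)
o=np.hstack([f(a,360),f(b,360)]);cv2.imwrite('pics/l4.png',o)"
```

```text
[ 0.04218957  0.45058564 -0.89228756]
```

View pics/l4.png

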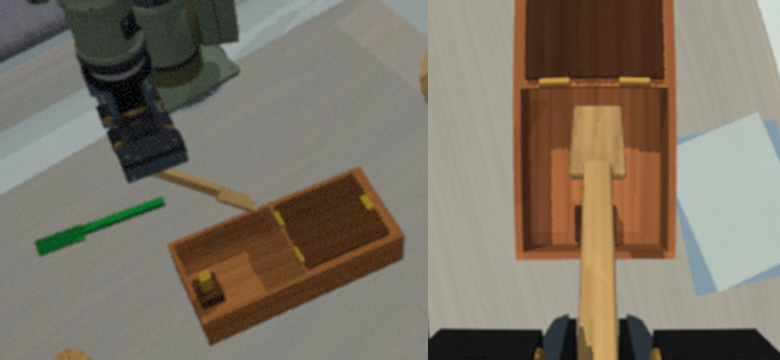

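The paddle hangs slantwise in the fingers high above the box and touches nothing. The cap is still pulled back, so I am handing it in.

```bash
python3 -c "
from workcell import env
print(env.job_done())"
```

```text
the job is handed in; nothing more can be done
None
```

The job is handed in at about 10 s of the 48 s allowed: the cap is pulled back to its stop, and the paddle was drawn out handle first and is held still in the gripper high above the box, touching nothing. The hand-in returned no verdict.

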